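Load the red-capped tube rack into the rack reader

ROBOT

A 6-joint arm with a two-finger parallel gripper is mounted at the origin on the work surface. World frame = base frame: x ahead of the robot, y to its left, z up, the work surface at z = 0. Lengths are in m, angles in rad, forces in N, time in s.
With the tool pointing down it reaches from about 0.225 to 0.725 m from the base axis. Payload 3.1 kg.
Tool frame: the origin (TCP) lies midway between the tips of the shut fingers; the grasp point (between the pads) lies 19 mm behind it; z points along the fingers, y is the direction in which the jaws open and shut (so a half turn about z gives the same grasp; the last joint's range is limited). The gripper opens to 85 mm and grips with 20 to 120 N. Pads are 22 mm wide; open, the fingers measure 114 mm over their backs; the gripper's body (76 mm by 85 mm) begins 54 mm behind the grasp point. The pads swing forward as they close: fully open they stand 13 mm farther back than shut.
Start: joints at [-1.473, 0.048, 0.099, 1.622, 0, 1.443], TCP at [0.118, -0.512, 0.231] pointing down, gripper open.
Joint ranges: [-2.91, 2.91], [-0.99, 1.94], [-1.21, 1.42], [-2.12, 2.29], [-1.49, 1.47], [-3.14, 3.14]. Speed limits (rad/s): [2.79, 2.79, 3.14, 3.14, 3.14, 3.14].

INTERFACE

Orientations are given as a unit quaternion [w, x, y, z].
In Python, from workcell import arm, viewer, readout gives the robot as it stands. Calls block until the motion is done:
- arm.move_to(position, orientation): joint-space move of the TCP to a pose.
- arm.line_to(position, rotation=None, max_speed=0.15, until_force=None): straight line of the TCP; rotation=None keeps the orientation; max_speed is the mean speed in m/s. With until_force (N) it stops when the force on the tool has changed by that much, and returns True; else False.
- arm.goto_joints(angles): joint-space move.
- arm.gripper_to(opening, squeeze=None): finger opening in m; squeeze is the grip in N (None keeps the last); returns when the fingers have stopped.
- arm.pause(seconds).
- arm.ik(position, orientation): joint angles nearest the present ones, or None.
- viewer.read_camera(name): name is "scene" or "top" or "wrist"; returns a dict with "color" (384x512x3 uint8, red, green, blue), "range_z" (384x512 float32, m along the optical axis (not along the pixel's ray), 0 where there is no reading), "intrinsics" (3x3 intrinsics, pixels), "xyz" and "orientation" of the camera in the world; the wrist camera has in their place "hand_eye" (4x4, takes a point from camera to tool coordinates, whose origin is the TCP and whose axes are the flange's). Camera axes: x right, y down, z forward; pixel columns grow to the right and rows downward; lengths in m; the calibration is good to about 2 mm. A picture is of the moment at which its call begins: read the wrist's pose just before it.
A pose or a line that the arm cannot do raises arm.IKError and nothing moves.
- arm.job_done(): hands the job in, once; it reports no verdict.
Readings, each from a call of its own:
- readout.read_clock(): time.
- readout.read_qpos(): joint angles.
- readout.read_joint_vel(): joint speeds.
- readout.read_tau(): joint torques, N m.
- readout.read_tcp_pos(): TCP position.
- readout.read_ee_rot(): TCP orientation.
- readout.read_contact_force(): force on the tool from outside, world axes, zero at the start.
- readout.read_wrist_torque(): the same for the moment, N m.
- readout.read_opening(): finger opening in m.
Only numpy, scipy, OpenCV 4.12 (cv2) and the standard library are available. Lean on these libraries where they do the work, as an engineer would, in place of code of your own. Each camera call takes 0.05 s, during which the arm holds its last target. There are 200 camera calls.

TASK

Lift the reader's grey hood open by its orange bar until it rests on its stop and stays there. Then slide the white rack of red-capped tubes along the bench, without lifting it off the bench or tipping it over, over the reader's blue entry ramp until it has dropped behind the lip and sits fully home, flat and square in the pocket. Leave the hood open, and do not disturb the blue-capped rack, the jar, the label roll or the mouse.

Things in the scene. Friction and masses are not known exactly. Their poses are not given: they have to be found in the camera images.
- reader: Fixed reader, seldom square to the bench. Origin: centre of the rack pocket at bench level; z up, +y from the mouth into the pocket, x across. Pocket (floor = bench): 114 mm wide in x between 22 mm high walls, y -50 (lip) to +50 mm (back stop). A white housing behind, y 125 to 200, 136 wide, 90 high, stops the hood. Rack home: origin on this origin, its long side along x, either way round.
- mouth (a point): Middle of the pocket's mouth, on top of the 4 mm high blue front lip (reader y = -50 mm, the lip's inner edge; the lip is 5 mm wide). In front of it a blue ramp rises from bench level at reader y = -85 mm to the lip's top at y = -55 mm. Two blue funnel walls, 22 mm high, flare from 115 mm apart at the lip to 137 mm apart at y = -82 mm.
- hood (a joint): Grey hood over pocket and mouth: 126 mm wide, 121 deep, top 72 mm above the bench, with side cheeks and a front panel down to 26 mm above the bench. Hinged at the reader's +y side. 0 = shut, 1.75 rad = open on its stop (10 degrees past upright). Falls shut if let go below about 1 rad, falls softly open above that. About 0.2 kg.
- hood_bar (a point): Centre of the orange grip bar on the hood: 12 mm thick, 70 mm free length between its two posts, along the reader's x, its axis 34 mm above the hood's top face (106 mm above the bench when shut), 19 mm behind the front edge. Moves with the hood.
- hood_hinge (a point): Point on the hood's hinge axis (which runs along the reader's x), 62 mm behind the reader's origin in +y and 26 mm above the bench; the bar is 102 mm in front of it and 80 mm above it when shut.
- rack: White tube rack with 12 red caps: a solid block 110 mm (its x) by 96 mm (its y) by 40 mm high, caps up to 56 mm above its underside; about 0.35 kg, too wide to grasp, loose on the bench. Origin: centre of its underside, z up.
- blue_rack: Bystander: grey rack of the same size with blue caps. Origin: centre of its underside.
- jar: Bystander: sample jar with yellow cap, 56 mm diameter, 65 mm high. Origin: centre of its underside.
- label_roll: Bystander: roll of white labels standing on its end, 56 mm diameter, 45 mm high. Origin: centre of its underside.
- mouse: Bystander: black computer mouse 58 by 100 by 22 mm. Origin: centre of its underside.
Things that resemble listed ones, but are neither listed nor needed, are in the scene too. Leave any pink look-alike of the rack alone.

How it is judged:
By the outcome, as a careful person would: the job done as asked, in the order asked, and still so for the second after the job is handed in, with the robot touching nothing.
It also fails if it takes over 72 s, if anything falls off the work surface, if the arm or the gripper's body presses on something with over 40 N, if the wrist force passes 120 N, or if a joint passes its speed limit or range.

## Working session

There is one attempt and no reset: what is moved stays moved. The work goes in short steps, each a Python script; the robot and the scene stay as the last script left them, time stands still between calls to the robot, and variables do not carry over. Pictures are saved under pics/ and viewed, about 8 in all and at most 12, crops included, and the job is handed in when it is done.

```bash
mkdir -p pics; ls; python3 - <<'E'
from workcell import arm, viewer, readout
import cv2, numpy as np
for n in ("top","scene"):
    d=viewer.read_camera(n)
    cv2.imwrite(f"pics/{n}0.png",cv2.resize(d["color"][:,:,::-1],(800,600)))
    np.savez(f"{n}0.npz",**d)
    print(n,d["intrinsics"].tolist(),d["xyz"],d["orientation"])
print(readout.read_clock(),readout.read_ee_rot())
E
```

```text
pics
top [[425.257126537006, 0.0, 251.9973151276623], [0.0, 425.257126537006, 181.5823413685411], [0.0, 0.0, 1.0]] [ 0.45041451 -0.01919218  0.99998498] [ 0.0477205  -0.70352484  0.70775119 -0.04317178]
scene [[360.12311136128255, 0.0, 252.87479891613168], [0.0, 360.12311136128255, 186.97009763663752], [0.0, 0.0, 1.0]] [1.19905145 0.07238187 0.53610311] [-0.31583424  0.57820915  0.66463856 -0.3523897 ]
0.1 [-1.06800492e-03  9.93635285e-01  1.12640047e-01  1.23630394e-05]
```

View pics/top0.png

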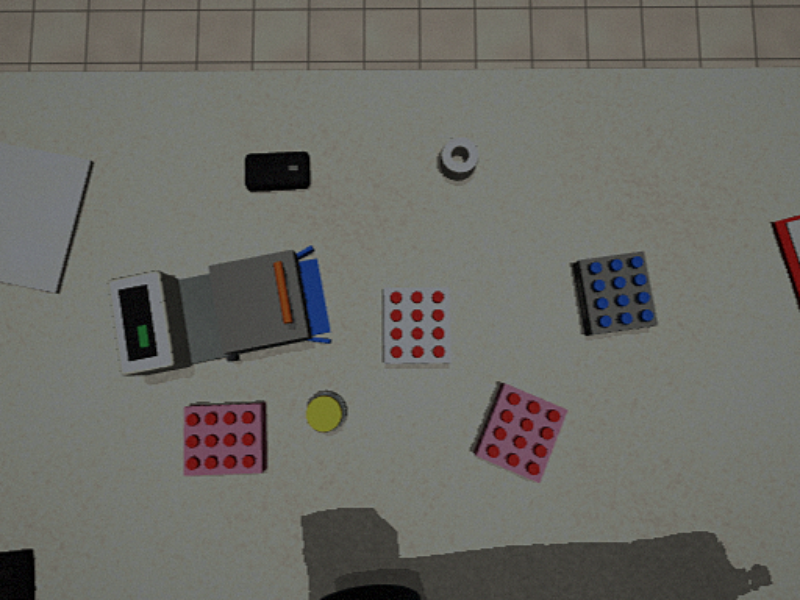

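View pics/scene0.png

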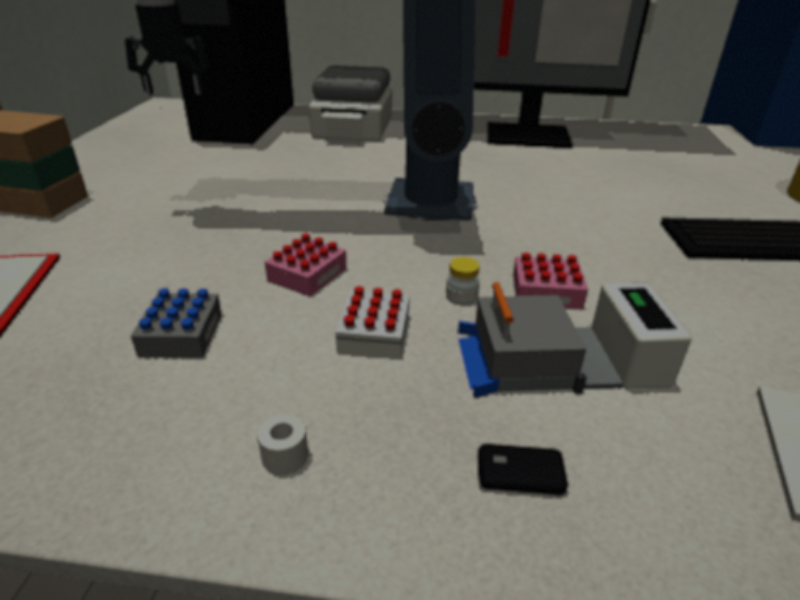

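```bash
cat > h.py <<'E'
import numpy as np, cv2
from scipy.spatial.transform import Rotation as R
def Rq(q): return R.from_quat(np.roll(q,-1))
def cloud(d):
    K=d["intrinsics"]; z=d["range_z"]; v,u=np.mgrid[:z.shape[0],:z.shape[1]]
    p=np.stack([(u-K[0,2])/K[0,0]*z,(v-K[1,2])/K[1,1]*z,z],-1)
    return p@Rq(d["orientation"]).as_matrix().T+d["xyz"]
def rect(P,m,c=None):
    m=m.astype(np.uint8)
    m=cv2.morphologyEx(m,cv2.MORPH_OPEN,np.ones((3,3),np.uint8))
    return P[m>0], cv2.minAreaRect(P[m>0][:,:2].astype(np.float32)*1000)
E
python3 - <<'E'
from h import *
d=np.load("top0.npz"); P=cloud(d); c=d["color"].astype(int)
V,U=np.mgrid[:384,:512]; U=U*1.5625; V=V*1.5625
box=lambda a,b,e,f:(U>a)&(U<b)&(V>e)&(V<f)
z=P[...,2]
print("bench",np.median(z[box(320,380,300,480)]), np.median(z[box(480,560,200,360)]))
for n,m in dict(rack=box(370,462,275,380)&(z>.028)&(z<.065),hood=box(200,315,240,360)&(z>.064)&(z<.08),house=box(100,190,260,380)&(z>.08)&(z<.1)).items():
    p,r=rect(P,m); print(n,len(p),np.median(p[:,2]),r)
m=(c[...,0]>1.7*c[...,2])&(c[...,0]>90)&box(260,300,250,335); p=P[m]; print("bar",len(p),p.mean(0),np.median(p[:,2]),cv2.minAreaRect((p[:,:2]*1000).astype(np.float32)))
m=(c[...,2]>1.8*c[...,0])&box(290,340,230,350); p=P[m&(z<.012)]; print("ramp",len(p),p.mean(0),cv2.minAreaRect((p[:,:2]*1000).astype(np.float32)))
for n,m in dict(jar=box(300,350,385,440)&(z>.055),pink1=box(180,270,395,480)&(z>.03)&(z<.065),pink2=box(465,570,375,485)&(z>.03)&(z<.065),mouse=box(235,320,140,200)&(z>.012),roll=box(430,490,130,185)&(z>.03),blue=box(565,665,240,340)&(z>.03)).items():
    p,r=rect(P,m); print(n,r)
E
```

```text
bench 0.00027500751354980757 -0.00015062513943875366
rack 2091 0.04076201981489158 ((514.8684692382812, -44.853675842285156), (95.44307708740234, 108.8755874633789), 89.79492950439453)
hood 2933 0.07224893236380314 ((548.4324951171875, 179.63522338867188), (126.67147064208984, 121.64740753173828), 10.944977760314941)
house 2188 0.09050165718730846 ((518.0744018554688, 336.58355712890625), (136.40231323242188, 74.87493133544922), 10.392620086669922)
bar 177 [0.55626294 0.13665553 0.11613458] 0.11133564598896817 ((505.5574035644531, 81.03153991699219), (222.53822326660156, 53.09296417236328), 47.76176452636719)
ramp 601 [0.56166345 0.10843304 0.00190515] ((561.3402709960938, 108.49076080322266), (144.3542938232422, 28.562498092651367), 10.74211597442627)
jar ((422.32080078125, 50.682838439941406), (48.0689582824707, 142.74615478515625), 40.513607025146484)
pink1 ((354.884033203125, 232.20831298828125), (96.30459594726562, 111.16082763671875), 1.8167001008987427)
pink2 ((362.0320739746094, -191.48849487304688), (96.65676879882812, 109.91975402832031), 66.68599700927734)
mouse ((610.4263916015625, 105.9635238647461), (391.99688720703125, 106.81464385986328), 22.788898468017578)
roll ((766.9984130859375, -111.00051879882812), (53.899925231933594, 53.90348815917969), 88.25459289550781)
blue ((537.3323974609375, -198.01434326171875), (112.55030059814453, 381.3931579589844), 9.48091983795166)
```

```bash
cat >> h.py <<'E'
PSI=np.radians(10.85); O=np.array([.5486,.1776,0.])
RR=R.from_euler('z',PSI)
DOWN=R.from_euler('x',np.pi)           # x fwd, z down, jaws along y
def W(p): return O+RR.apply(p)
def wxyz(r): return np.roll(r.as_quat(),1)
def bar(phi):
    a=np.arctan2(80,102)+phi
    return np.array([0,.062-.1296*np.cos(a),.026+.1296*np.sin(a)])
def hoodpose(phi,tilt,back=0.):         # tilt>0: tool body leans to +y of reader
    r=RR*R.from_euler('x',-tilt)*DOWN
    return W(bar(phi))+r.apply([0,0,.019-back]), r
E
python3 - <<'E'
from h import *
from workcell import arm
for t0 in (-50,-40,-30,-20,0):
  for t1 in (-20,0,20,40):
    if t1<t0: continue
    ok=[]
    for f in np.linspace(0,1,14):
        p,r=hoodpose(1.3*f,np.radians(t0+(t1-t0)*f)); q=arm.ik(p,wxyz(r)); ok.append(q is not None)
    print(t0,t1,''.join('.X'[o] for o in ok))
for f in (0,.5,1):
    p,r=hoodpose(1.3*f,np.radians(-35+70*f)); print(np.round(p,3),arm.ik(p,wxyz(r)))
E
```

```text
-50 -20 XXXXXXXXXXXXXX
-50 0 XXXXXXXXXXXXXX
-50 20 XXXXXXXXXXXXXX
-50 40 XXXXXXXXXXXXXX
-40 -20 XXXXXXXXXXXXXX
-40 0 XXXXXXXXXXXXXX
-40 20 XXXXXXXXXXXXXX
-40 40 XXXXXXXXXXXXXX
-30 -20 XXXXXXXXXXXXXX
-30 0 XXXXXXXXXXXXXX
-30 20 XXXXXXXXXXXXXX
-30 40 XXXXXXXXXXXXXX
-20 -20 XXXXXXXXXXXXXX
-20 0 XXXXXXXXXXXXXX
-20 20 XXXXXXXXXXXXXX
-20 40 XXXXXXXXXXXXXX
0 0 XXXXXXXXXXXXXX
0 20 XXXXXXXXXXXXXX
0 40 XXXXXXXXXXXXXX
[0.554 0.149 0.09 ] [-0.16241251  0.32804777  0.01745395  1.49694848  0.56859775  2.72033434]
[0.543 0.206 0.132] [ 0.24761139  0.19330552  0.06157839  1.4390692   0.         -3.08334949]
[0.53  0.277 0.13 ] [ 0.64230872  0.54558095  0.38357386  1.7061244  -0.54187045 -2.60549684]
```

```bash
sed -i "s/^DOWN=.*/DOWN=R.from_euler('x',np.pi)\nFLIP=R.from_euler('z',np.pi)/; s/tilt)\*DOWN$/tilt)*DOWN*FLIP/" h.py
cat > plan.py <<'E'
from h import *
PH=np.linspace(0,1.3,8); TI=np.radians(np.linspace(-20,50,8))
E
python3 - <<'E'
from plan import *
from workcell import arm
L=[hoodpose(0,TI[0],.08),hoodpose(0,TI[0])]+[hoodpose(a,b) for a,b in zip(PH,TI)]+[hoodpose(PH[-1],TI[-1],.09)]
for p,r in L:
    q=arm.ik(p,wxyz(r)); print(np.round(p,3),None if q is None else np.round(q,2))
E
```

```text
[0.56  0.118 0.163] [-0.09  0.22  0.11  1.57  0.33 -0.3 ]
[0.555 0.145 0.088] [-0.05  0.23 -0.02  1.4   0.34 -0.25]
[0.555 0.145 0.088] [-0.05  0.23 -0.02  1.4   0.34 -0.25]
[0.552 0.158 0.105] [ 0.07  0.19 -0.01  1.4   0.17 -0.13]
[0.549 0.174 0.119] [0.19 0.18 0.02 1.41 0.   0.  ]
[0.546 0.192 0.129] [ 0.32  0.22  0.08  1.45 -0.17  0.13]
[0.542 0.211 0.136] [ 0.44  0.3   0.16  1.52 -0.34  0.26]
[0.538 0.232 0.139] [ 0.55  0.42  0.26  1.61 -0.49  0.41]
[0.534 0.253 0.138] [ 0.64  0.56  0.39  1.74 -0.62  0.56]
[0.53  0.273 0.133] [ 0.72  0.74  0.54  1.91 -0.72  0.74]
[0.517 0.341 0.191] [ 0.8   0.9   0.9   2.17 -0.68  0.82]
```

```bash
python3 - <<'E'
from plan import *
from workcell import arm, viewer, readout
arm.gripper_to(.034)
p,r=hoodpose(0,TI[0],.08); arm.move_to(p,wxyz(r))
p,r=hoodpose(0,TI[0]); hit=arm.line_to(p,max_speed=.1,until_force=8); print("hit",hit)
arm.gripper_to(0.0,squeeze=40)
print("opening",readout.read_opening(),readout.read_contact_force(),readout.read_clock())
if .008<readout.read_opening()<.02 and not hit:
    for a,b in list(zip(PH,TI))[1:]:
        p,r=hoodpose(a,b); arm.line_to(p,wxyz(r),max_speed=.06)
        print(round(a,2),np.round(readout.read_contact_force(),1),round(readout.read_opening(),4),round(readout.read_clock(),1))
d=viewer.read_camera("scene"); cv2.imwrite("pics/s1.png",d["color"][:,:,::-1])
E
```

```text
hit False
opening 0.010606263238464862 [ 1.19023693 -1.78173768  0.54929118] 4.6417
0.19 [ 1.5 -4.1  3.5] 0.0107 5.2
0.37 [ 0.6 -4.6  4.4] 0.0104 5.7
0.56 [ 1.4 -2.7  5.7] 0.0105 6.2
0.74 [ 2.1 -2.   6. ] 0.0105 6.7
0.93 [ 1.9 -1.2  7.4] 0.0107 7.2
1.11 [ 2.8 -0.1  5.9] 0.0107 7.7
1.3 [2.6 2.3 4.9] 0.0106 8.2
```

View pics/s1.png

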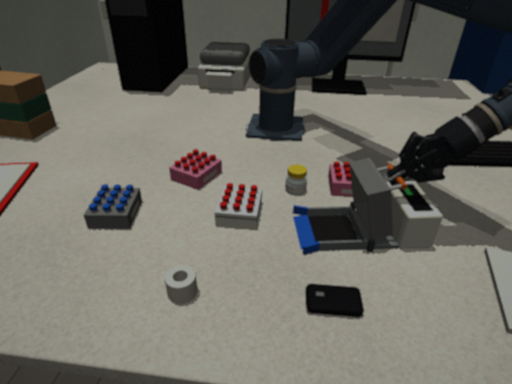

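```bash
python3 - <<'E'
from plan import *
from workcell import arm, viewer, readout
arm.gripper_to(.06)
p,r=hoodpose(PH[-1],TI[-1],.10); arm.line_to(p,max_speed=.08)
print(np.round(readout.read_contact_force(),1))
q=wxyz(DOWN*FLIP)
arm.move_to([.43,.12,.22],q); arm.move_to([.43,-.045,.16],q)
for p,r in [([.434,-.045,.01],DOWN*FLIP),(W([-.066,-.212,.01]),RR*DOWN*FLIP)]:
    print(np.round(p,3),np.round(arm.ik(p,wxyz(r)),2))
d=viewer.read_camera("top"); np.savez("top1.npz",**d); cv2.imwrite("pics/t1.png",cv2.resize(d["color"][:,:,::-1],(800,600)))
print(readout.read_clock())
E
```

```text
[ 0.  -0.9  0. ]
[ 0.434 -0.045  0.01 ] [-0.26 -0.11 -0.5   1.18  0.   -0.26]
[ 0.524 -0.043  0.01 ] [-0.21  0.12 -0.27  1.18  0.   -0.4 ]
12.0333
```

View pics/t1.png

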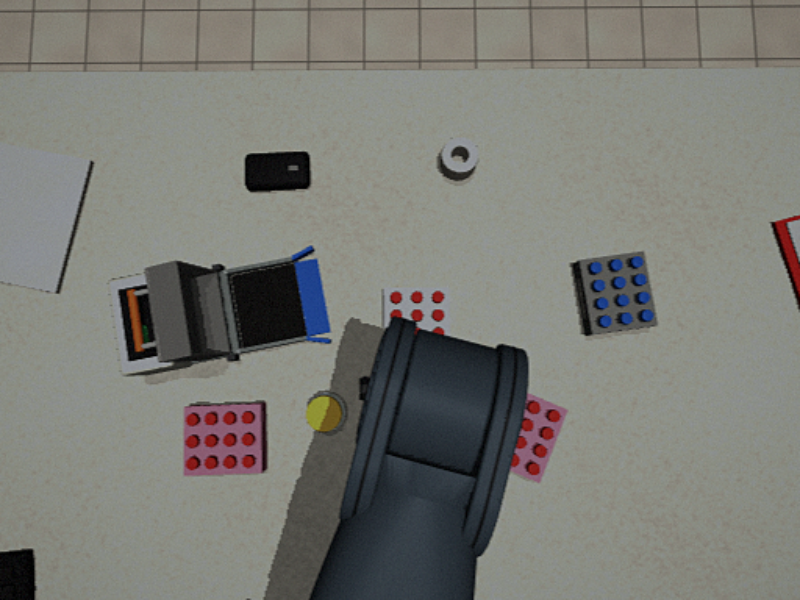

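```bash
python3 - <<'E'
from plan import *
from workcell import arm, viewer, readout
arm.line_to([.432,-.045,.16],max_speed=.15)
arm.line_to([.432,-.045,.01],max_speed=.12,until_force=10)
arm.line_to([.449,-.045,.01],max_speed=.04)
print(np.round(readout.read_contact_force(),1))
q=wxyz(RR*DOWN*FLIP)
arm.line_to(W([-.066,-.212,.01]),q,max_speed=.05)
print(np.round(readout.read_contact_force(),1))
arm.line_to(W([-.09,-.212,.01]),max_speed=.1)
arm.line_to(W([-.09,-.212,.14]),max_speed=.15)
qf=wxyz(RR*R.from_euler('z',-np.pi/2)*DOWN); qf2=wxyz(RR*R.from_euler('z',np.pi/2)*DOWN)
for k in (qf,qf2):
  for y in(-.29,-.06):
    j=arm.ik(W([0,y,.01]),k); print(None if j is None else np.round(j,2))
arm.move_to(W([-.19,-.30,.25]),q)
d=viewer.read_camera("top"); np.savez("top2.npz",**d); cv2.imwrite("pics/t2.png",cv2.resize(d["color"][:,:,::-1],(800,600)))
P=cloud(d);z=P[...,2]
m=(abs(P[...,0]-.59)<.09)&(abs(P[...,1]+.03)<.09)&(z>.033)&(z<.048)
p,r=rect(P,m); print(len(p),r, RR.inv().apply(np.append(np.array(r[0])/1000,0)-O))
print(readout.read_clock())
E
```

```text
[-0.7 -0.2  0.6]
[-0.7  0.5 -0.5]
[-0.29  0.34 -0.01  1.22  0.   -2.05]
[ 0.09  0.24 -0.14  1.2   0.   -1.67]
[-0.29  0.34 -0.01  1.22  0.    1.1 ]
[ 0.09  0.24 -0.14  1.2   0.    1.47]
1432 ((588.9583129882812, -30.713424682617188), (110.328857421875, 96.00565338134766), 10.759663581848145) [ 0.00042425 -0.21218647  0.        ]
18.0833
```

View pics/t2.png

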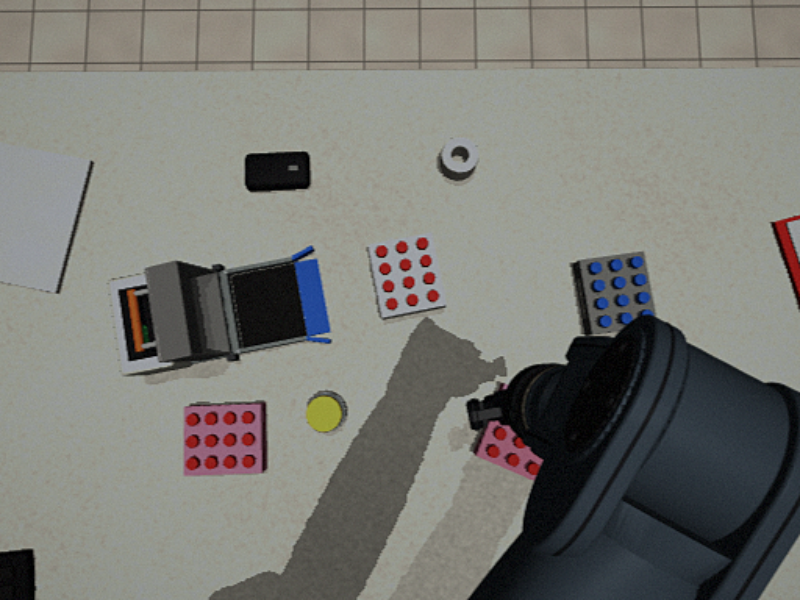

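```bash
python3 - <<'E'
from plan import *
from workcell import arm, viewer, readout
q=wxyz(RR*R.from_euler('z',np.pi/2)*DOWN)
arm.move_to(W([0,-.295,.15]),q)
arm.line_to(W([0,-.295,.011]),max_speed=.12,until_force=10)
for y in (-.15,-.10,-.075,-.064):
    hit=arm.line_to(W([0,y,.011]),max_speed=.06,until_force=20)
    print(y,hit,np.round(RR.inv().apply(readout.read_contact_force()),1),np.round(RR.inv().apply(readout.read_tcp_pos()-O),4))
    if hit: break
d=viewer.read_camera("scene"); cv2.imwrite("pics/s2.png",cv2.resize(d["color"][150:290,230:450,::-1],None,fx=3.5,fy=3.5,interpolation=cv2.INTER_CUBIC))
print(readout.read_clock())
E
```

```text
-0.15 False [-0.6 -1.4 -0.2] [ 0.     -0.1501  0.011 ]
-0.1 False [-0.1 -0.5  0. ] [-0.0005 -0.0993  0.0105]
-0.075 False [ 0.4 -0.3  0.2] [ 0.0001 -0.0743  0.0111]
-0.064 False [0.6 0.3 0.7] [ 0.     -0.0634  0.0111]
25.4583
```

View pics/s2.png

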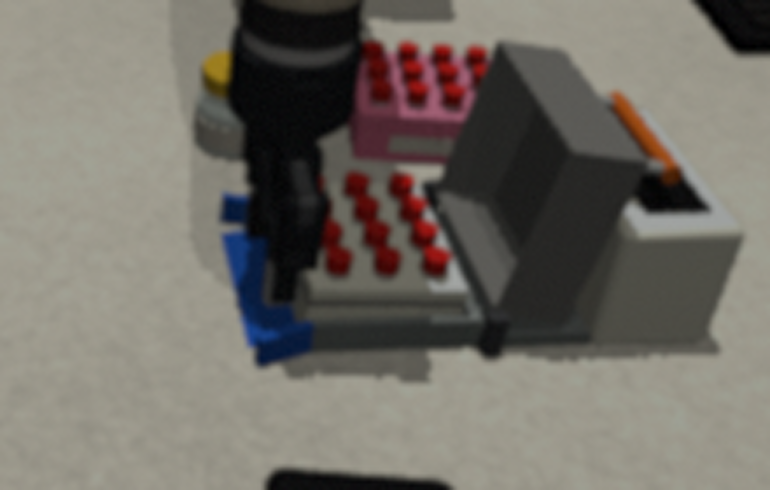

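```bash
python3 - <<'E'
from plan import *
from workcell import arm, viewer, readout
for y in (-.061,-.0595,-.058,-.0565):
    hit=arm.line_to(W([0,y,.011]),max_speed=.02,until_force=8)
    print(y,hit,np.round(RR.inv().apply(readout.read_contact_force()),1),np.round(RR.inv().apply(readout.read_tcp_pos()-O),4))
    if hit: break
arm.line_to(W([0,-.09,.011]),max_speed=.1); arm.line_to(W([0,-.09,.16]),max_speed=.15)
arm.move_to(W([-.15,-.38,.25]),wxyz(RR*R.from_euler('z',np.pi/2)*DOWN))
d=viewer.read_camera("top"); cv2.imwrite("pics/t3.png",cv2.resize(d["color"][140:260,60:240,::-1],None,fx=4.4,fy=4.4,interpolation=cv2.INTER_CUBIC))
P=cloud(d);L=RR.inv().apply((P-O).reshape(-1,3)).reshape(P.shape);z=L[...,2]
m=(abs(L[...,0])<.07)&(abs(L[...,1])<.07)&(z>.033)&(z<.052)
p,r=rect(L,m); print(len(p),r)
A=np.c_[p[:,:2],np.ones(len(p))]; A=A[p[:,2]<.046];pz=p[p[:,2]<.046,2]; print("plane",np.linalg.lstsq(A,pz,rcond=None)[0],np.median(pz))
s=viewer.read_camera("scene"); cv2.imwrite("pics/s3.png",cv2.resize(s["color"][150:290,230:450,::-1],None,fx=3.5,fy=3.5,interpolation=cv2.INTER_CUBIC))
print(readout.read_clock())
E
```

```text
-0.061 False [-0.3 -0.4 -0.1] [-0.     -0.0609  0.011 ]
-0.0595 False [-0.2 -0.8  0.1] [ 0.     -0.0597  0.011 ]
-0.058 False [ 0.4 -1.3  0.6] [ 0.    -0.058  0.011]
-0.0565 False [-0.1 -5.1  0.2] [ 0.0002 -0.0579  0.0111]
1478 ((1.3563575744628906, 2.3763160705566406), (110.96038818359375, 96.66170501708984), 0.023393062874674797)
plane [0.00022493 0.00258145 0.04007856] 0.0401245034155196
29.5083
```

View pics/t3.png

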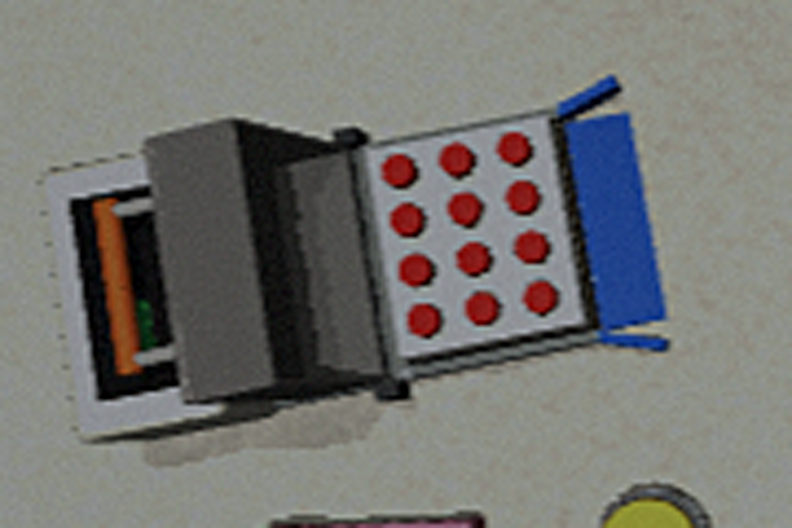

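View pics/s3.png

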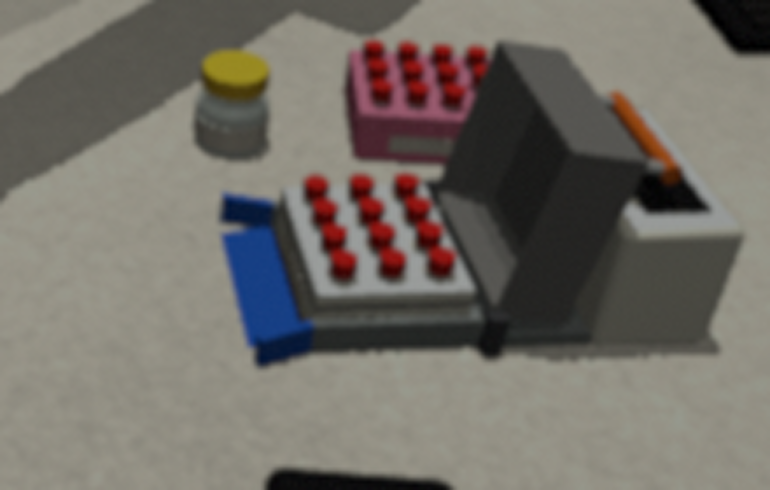

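```bash
python3 -c "
from workcell import arm
arm.job_done()"
```

```text
the job is handed in; nothing more can be done
```

The hood is open on its stop, and the white rack sits flat and square in the reader's pocket. I handed the job in at about 30 s of the 72 s allowed.

- **Hood:** I gripped the orange bar, swung it to about 1.3 rad and let go, and the hood fell open onto its stop. It was still open in the last pictures from the top and scene cameras.
- **Rack:** With the fingers spread, I pushed the rack sideways while turning it square to the reader. I then pushed it over the ramp until it met the back stop, at about 5 N.
- **Final depth check:** The rack top is 40 mm above the bench, so it has dropped behind the lip. It is level within 0.2° and square within 0.1°. It measures 1.4 mm across and 2.4 mm deep from the estimated pocket centre. The depth offset slightly exceeds the 2 mm of clearance, but it is within my measuring error.
- **Bystanders:** In the last top view that showed everything (before the final push), the jar, label roll, mouse, blue rack and pink racks looked unmoved. I checked that by eye, not by measuring. The close-ups at the end showed only part of the scene, and the jar was in place.

No check failed.

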